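# Clear the plate heater and hold its lid at the hinge

## Task

Lift the jar off the plate heater's platform and set it down upright on the grey tray, lowering it all the way rather than dropping it. Then take the blue lid out of its drying stand and hold it upright at the back of the heater, its hinge knuckle in the gap between the heater's two brass knuckles so that the holes line up for the pin. Finish while still holding it there, motionless and carried by the gripper alone, not resting or pressing on the heater; leave the other things on the bench where they are.

Things in the scene. Friction and masses are not known exactly. Their poses are not given: they have to be found in the camera images.
- heater: Fixed white plate heater on the bench before the robot, 200 (x) x 240 (y) mm; origin at the centre of its underside, x towards its back (away from the robot), y to its left, z up. Its flat aluminium platform, 130 x 180 mm, lies 90 mm above the bench. On its back edge sit two brass hinge knuckles; a 7 mm red-headed pin waits in the -y one, part of the heater, not to be handled.
- heater_hinge (a point): On the axis (heater's y) of the heater's two brass knuckles, midway between them: 95 mm above the bench, 114 mm from the heater's centre, 14 mm behind its back face. Each knuckle is a tube 18 mm across with a 12 mm hole, 30 mm long. The gap between them is 48 mm wide, open above and below: the lid's knuckle enters from straight above. Axes as the heater's.
- lid_knuckle (a point): Middle of the loose lid's own knuckle, at the lid's lower end as it stands: a brass tube along the lid's y, 18 mm across, 12 mm hole, 40 mm long. Lid axes: x through its thickness, y along its width, z up. To be brought onto heater_hinge; the lid is the same on both faces, so either way round is right.
- lid_center (a point): Centre of the lid's flat blue panel: 10 mm thick (x), 150 wide (y), 120 tall (z); 82 mm above lid_knuckle, so its edges are 22 and 142 mm above lid_knuckle. A 40 mm wide, 4 mm thick steel leaf joins it to the knuckle. The lid weighs 0.19 to 0.31 kg. In the stand its upper edge is 166 mm above the bench; pinch it there, mid-width, across its thickness, from above.
- lid: The whole lid; origin and axes as lid_knuckle.
- stand: Fixed white drying stand, 100 (x) x 165 (y) mm, axes as the lid in it; origin at the centre of its underside. Two blocks, 110 mm apart along y, have 14 mm wide slots open at the top; the lid's lower edge rests in them 46 mm above the bench. The slot walls reach up to 81 mm: the lid must rise 40 mm straight up to be clear.
- jar: The whole jar; origin at the centre of its underside.
- jar_center (a point): Centre of the jar to be moved, 45 mm above its underside: amber glass jar with orange cap, 56 mm in diameter, 90 mm tall, 0.25 kg (varies by a quarter); it stands on the heater's platform. z along its axis.
- tray_in (a point): Centre of the inner floor, 5 mm above the bench, of the fixed grey square tray, 160 x 160 mm outside, rim 14 mm high and 5 mm thick; sides along x and y. The tray and the stand may change sides.
- stock: Bystander: clear bottle with blue cap, 72 mm in diameter, 150 mm tall; origin at the centre of its underside.
- spare: Bystander: amber jar with green cap, 56 mm in diameter, 90 mm tall, on the bench; origin at the centre of its underside.
- beaker: Bystander: white cup, 70 mm in diameter, 90 mm tall; origin at the centre of its underside.
- tipbox: Bystander: box with green lid, 85 x 122 x 65 mm; origin at the centre of its underside.
- plates: Bystander: stack of white well plates, 85 x 127 x 43 mm; origin at the centre of its underside.
There are look-alikes about, which are no part of the job. Of the things shaped like the part that bears tray_in, the grey one is meant. What is shaped like the jar but red is not meant.

How it is judged:
By the outcome, as a careful person would: the job done as asked, in the order asked, and still so for the second after the job is handed in, while the arm keeps its last pose, push and grip.
It also fails if it takes over 66 s, if anything falls off the work surface, if the arm or the gripper's body presses on something with over 40 N, if the wrist force passes 120 N, or if a joint passes its speed limit or range.

## Robot

A 6-joint arm with a two-finger parallel gripper is mounted at the origin on the work surface. World frame = base frame: x ahead of the robot, y to its left, z up, the work surface at z = 0. Lengths are in m, angles in rad, forces in N, time in s.
With the tool pointing down it reaches from about 0.325 to 0.9 m from the base axis. Payload 6.1 kg.
Tool frame: the origin (TCP) lies midway between the tips of the shut fingers; the grasp point (between the pads) lies 19 mm behind it; z points along the fingers, y is the line along which they close (so a half turn about z gives the same grasp; the last joint's range is limited). The gripper opens to 85 mm and grips with 20 to 120 N. Pads are 22 mm wide; open, the fingers measure 114 mm over their backs; the gripper's body (76 mm by 85 mm) begins 54 mm behind the grasp point. The pads swing forward as they close: fully open they stand 13 mm farther back than shut.
Start: joints at [1.146, 0.22, 1.526, -0, 1.395, -0.126], TCP at [0.184, 0.597, 0.201] pointing down, gripper open.
Joint ranges: [-2.98, 2.98], [-0.91, 2.08], [0.09, 2.57], [-1.24, 4.39], [0.2, 2.65], [-2.68, 2.68]. Speed limits (rad/s): [2.57, 2.57, 3.01, 3.14, 3.14, 3.14].

## Interface

Orientations are given as [roll, pitch, yaw] about the fixed x, y, z axes, in that order (R = Rz(yaw) Ry(pitch) Rx(roll)).
In Python, from plant import movep, move_l, set_joints, gripper_to, hold, inverse_kinematics, observe, get_image, get_calibration, Unreachable, job_done gives the robot as it stands. Calls block until the motion is done:
- movep(position, orientation): joint-space move of the TCP to a pose.
- move_l(position, feed=0.15, rotation=None, max_force=None): straight line of the TCP; rotation=None keeps the orientation; feed is the mean speed in m/s. With max_force (N) it stops when the force on the tool has changed by that much, and returns True; else False.
- set_joints(angles): joint-space move.
- gripper_to(opening, f_grip=None): finger opening in m; f_grip is the grip in N (None keeps the last); returns when the fingers have stopped.
- hold(seconds).
- inverse_kinematics(position, orientation): joint angles nearest the present ones, or None.
- observe(): the state.
- get_image(name): name is "side" or "top" or "wrist"; returns (picture, depth): 480x640x3 uint8, red, green, blue; 480x640 float32, m along the optical axis (not along the pixel's ray), 0 where there is no reading.
- get_calibration(name): a dict with "intrinsics" (3x3 intrinsics, pixels), "world_from_camera" (4x4, takes a point from camera to world coordinates). Camera axes: x right, y down, z forward; pixel columns grow to the right and rows downward; lengths in m; the calibration is good to about 2 mm. The wrist camera is an equidistant fisheye: a pixel r from the principal point sees the ray r / f radians off the axis. A picture is of the moment at which its call begins: read the wrist's pose just before it. get_calibration takes no time and is no camera call; for the wrist camera it gives the pose at the moment of the call.
A pose or a line that the arm cannot do raises Unreachable and nothing moves.
- job_done(): hands the job in; it is judged then, once.
The state is a dict: "time_s": time; "q": joint angles; "joint_velocities": joint speeds; "joint_torque": joint torques, N m; "eef_pos": TCP position; "tcp_rot": TCP orientation; "ft_force": force on the tool from outside, world axes, zero at the start; "torque": the same for the moment, N m; "opening": finger opening in m; "grasp_force": force on a finger pad.
Only numpy, scipy, OpenCV 4.12 (cv2) and the standard library are available. Lean on these libraries where they do the work, as an engineer would, in place of code of your own. Each camera call takes 0.05 s, during which the arm holds its last target. There are 200 camera calls.

## Working session

There is one attempt and no reset: what is moved stays moved. The work goes in short steps, each a Python script; the robot and the scene stay as the last script left them, time stands still between calls to the robot, and variables do not carry over. Pictures are saved under pics/ and viewed, at most 10 in all, crops included, and the job is handed in when it is done.

```bash
mkdir -p pics; ls; python3 - <<'E'
from plant import *
import cv2,numpy as np
for n in("top","side"):
    im,d=get_image(n); cv2.imwrite(f"pics/{n}0.png",im[:,:,::-1]); np.savez(f"{n}0.npz",im=im,d=d)
    c=get_calibration(n); print(n,np.round(c["intrinsics"],1).tolist(),np.round(c["world_from_camera"],3).tolist())
o=observe();print(o["time_s"],o["tcp_rot"],o["opening"])
E
```

```text
pics
top [[506.4, 0.0, 313.8], [0.0, 506.4, 238.1], [0.0, 0.0, 1.0]] [[-0.021, -0.982, 0.187, 0.34], [-1.0, 0.021, -0.001, 0.019], [-0.003, -0.187, -0.982, 1.071], [0.0, 0.0, 0.0, 1.0]]
side [[468.8, 0.0, 311.3], [0.0, 468.8, 232.2], [0.0, 0.0, 1.0]] [[0.947, -0.217, 0.237, 0.299], [-0.32, -0.584, 0.746, -0.708], [-0.024, -0.782, -0.622, 0.716], [0.0, 0.0, 0.0, 1.0]]
0.1 [-3.13992701e+00 -1.86643936e-04  2.84278467e+00] 0.08507337711992673
```

View pics/top0.png

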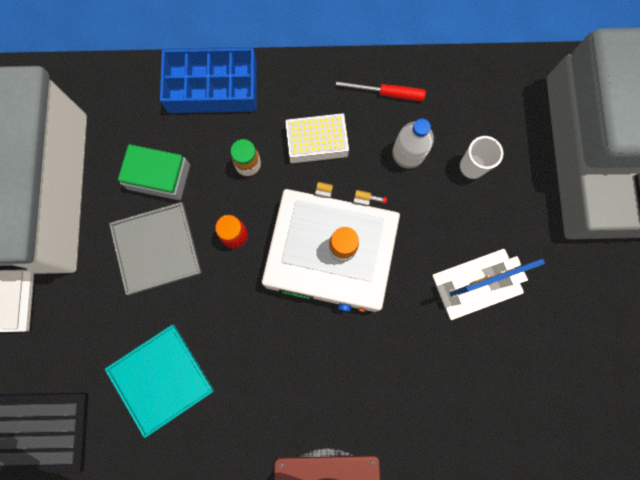

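View pics/side0.png

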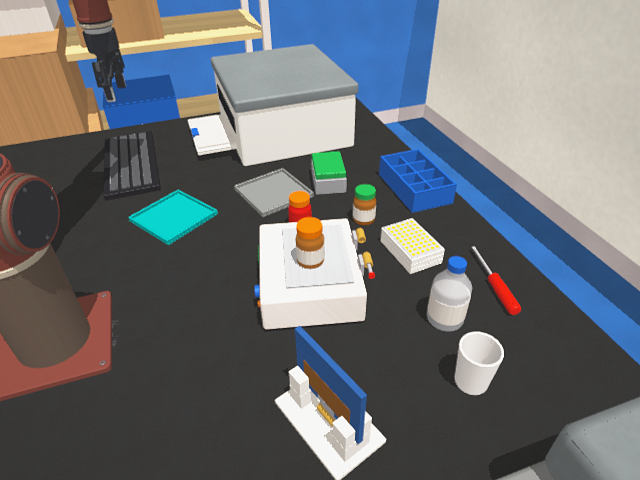

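The images show these candidates in the top view:
- **Jar:** the amber jar with orange cap on the platform at (344,243). The look-alikes are the red one (231,232) and the green-capped spare (245,155).
- **Tray:** the grey one at (155,248). The look-alike is teal (160,380).
- **Lid:** in the stand at about (495,278).
- **Heater knuckles:** (323,189) and (363,197), with the red pin head at (384,200).

Next I'll measure these and check the choice with a crop.

```bash
cat > h.py <<'E'
from plant import *
import cv2,numpy as np
def cloud(im,d,name):
    c=get_calibration(name);K=c["intrinsics"];T=np.array(c["world_from_camera"])
    v,u=np.mgrid[:480,:640]
    P=np.stack([(u-K[0][2])/K[0][0]*d,(v-K[1][2])/K[1][1]*d,d],-1)@T[:3,:3].T+T[:3,3]
    P[d==0]=np.nan
    return P
def rect(p):
    (c,s,a)=cv2.minAreaRect((p*1000).astype(np.float32)); return np.round(c,1),np.round(s,1),round(a,1)
E
python3 - <<'E'
from h import *
C={}
for n in("top","side"):
    z=np.load(n+"0.npz");im,d=z["im"],z["d"];P=cloud(im,d,n);C[n]=P
    hsv=cv2.cvtColor(im,cv2.COLOR_RGB2HSV);H,S,V=[hsv[...,i].astype(int) for i in range(3)]
    x,y,Z=P[...,0],P[...,1],P[...,2]
    def show(l,m,zr):
        p=P[m&(Z>zr[0])&(Z<zr[1])]; print(n,l,len(p),*( (rect(p[:,:2]),np.round(np.percentile(p[:,2],[2,50,98]),4)) if len(p)>5 else ()))
    box=lambda a,b,c_,e:(x>a)&(x<b)&(y>c_)&(y<e)
    show("cap",(S>150)&(H>8)&(H<20)&box(.4,.8,-.15,.1),(.17,.19))
    show("jarside",box(.4,.8,-.15,.1),(.11,.19))
    show("platform",box(.3,.8,-.25,.25)&(S<60),(.083,.098))
    show("brass",(S>100)&(H>12)&(H<30)&box(.4,.8,-.2,.12),(.06,.11))
    show("lidblue",(S>120)&(H>100)&(H<125)&box(.2,.8,-.6,-.15),(.05,.2))
    show("lidtop",(S>120)&(H>100)&(H<125)&box(.2,.8,-.6,-.15),(.158,.175))
    show("standbase",(S<60)&(V>120)&box(.3,.58,-.6,-.15),(.004,.05))
    show("standtop",(S<60)&(V>100)&box(.3,.58,-.6,-.15),(.07,.09))
    show("tray rim",(S<60)&box(.4,.75,.2,.5),(.010,.02))
    show("tray floor",(S<60)&(V>70)&box(.4,.75,.2,.5),(.0,.02))
a=cv2.imread("pics/top0.png")[150:330,200:560];b=cv2.imread("pics/side0.png")[200:470,240:400]
cv2.imwrite("pics/crop1.png",np.hstack([cv2.resize(a,None,fx=1.45,fy=1.45)[:261],cv2.resize(b,(155,261))]))
cv2.imwrite("pics/crop2.png",cv2.resize(np.vstack([cv2.imread("pics/side0.png")[310:480,250:420]]),None,fx=3,fy=3))
E
```

```text
top cap 587 (array([504.7, -36.5]), array([46.8, 49.1]), 87.7) [0.1755 0.1796 0.1826]
top jarside 834 (array([502.5, -36.3]), array([52.7, 53.5]), 26.9) [0.1188 0.1788 0.1823]
top platform 8926 (array([596.5, -48.3]), array([254.3, 410.5]), 70.0) [0.0832 0.088  0.095 ]
top brass 226 (array([581.2, -33.6]), array([107.7,  92.4]), 76.3) [0.093  0.1023 0.107 ]
top lidblue 686 (array([ 594.3, -274. ]), array([337.8, 151.4]), 17.5) [0.0921 0.1636 0.1685]
top lidtop 400 (array([ 437.3, -324.1]), array([  9.9, 150.4]), 18.7) [0.1618 0.1653 0.1688]
top standbase 2665 (array([ 477.5, -287.1]), array([200.6, 207.9]), 18.9) [0.0055 0.0096 0.0439]
top standtop 638 (array([ 464.1, -255.9]), array([279.5, 126.7]), 67.7) [0.0713 0.0802 0.0845]
top tray rim 865 (array([571.6, 351.3]), array([242.3, 196.3]), 15.6) [0.0102 0.0136 0.0183]
top tray floor 5913 (array([581.6, 356. ]), array([266. , 198.2]), 14.8) [0.001  0.0054 0.0159]
side cap 396 (array([505.9, -42.2]), array([48.3, 45.4]), 70.4) [0.171  0.1782 0.1805]
side jarside 1127 (array([505. , -44.7]), array([53.7, 53.8]), 20.4) [0.1121 0.1546 0.1801]
side platform 4279 (array([601.2, -56.3]), array([251.4, 412.2]), 69.8) [0.0831 0.088  0.0965]
side brass 287 (array([557.7, -30.2]), array([109.2, 145.9]), 74.9) [0.0871 0.0995 0.1034]
side lidblue 2746 (array([ 594.3, -276.3]), array([340.2, 150.8]), 18.3) [0.0622 0.1457 0.1658]
side lidtop 808 (array([ 438.4, -327.9]), array([ 11.8, 150.6]), 18.6) [0.1585 0.1643 0.1663]
side standbase 3952 (array([ 454. , -274.1]), array([301.9, 173. ]), 73.6) [0.0056 0.0092 0.0473]
side standtop 782 (array([ 466.7, -259.3]), array([286.1, 127.7]), 67.8) [0.0708 0.0791 0.0821]
side tray rim 341 (array([573.5, 355.7]), array([268. , 180.4]), 7.4) [0.0101 0.0123 0.019 ]
side tray floor 2127 (array([568.9, 356.9]), array([255.9, 220.1]), 15.3) [0.0006 0.004  0.016 ]
```

View pics/crop1.png

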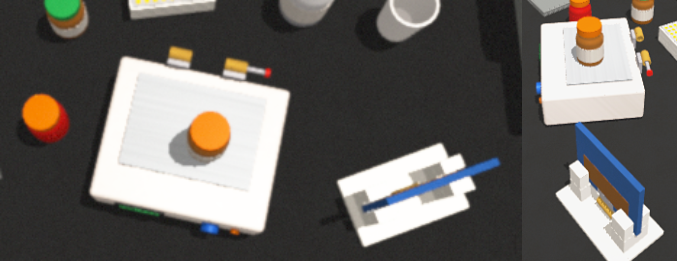

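The crop confirms the choice: the amber jar with orange cap on the platform, the lid edge standing in the stand, and the brass knuckles at the heater's back. Next I'll refine the fits with tighter masks.

```bash
python3 - <<'E'
from h import *
for n in("top","side"):
    z=np.load(n+"0.npz");im,d=z["im"],z["d"];P=cloud(im,d,n)
    hsv=cv2.cvtColor(im,cv2.COLOR_RGB2HSV);H,S,V=[hsv[...,i].astype(int) for i in range(3)]
    x,y,Z=P[...,0],P[...,1],P[...,2]
    def comp(l,m,u,v,k=1):
        m=cv2.morphologyEx(m.astype(np.uint8),cv2.MORPH_OPEN,np.ones((k,k)))
        N,L=cv2.connectedComponents(m); 
        ids=L[v-6:v+7,u-6:u+7].ravel(); ids=ids[ids>0]
        if not len(ids): print(n,l,"none");return
        p=P[L==np.bincount(ids).argmax()]; print(n,l,len(p),rect(p[:,:2]),np.round(np.percentile(p[:,2],[2,50,98]),4),"mean",np.round(p.mean(0),4))
        return p
    t=n=="top"
    comp("heater",(Z>.075)&(Z<.1)&(S<60),*((300,280) if t else (285,300)),3)
    br=(S>90)&(H>10)&(H<32)&(Z>.07)&(Z<.12)
    comp("k+y",br,*((324,188) if t else (360,236)))
    comp("k-y",br,*((361,197) if t else (366,257)))
    comp("tray",(Z>.001)&(Z<.022)&(S<60)&(V>60),*((155,248) if t else (265,195)),3)
    comp("stand",(Z>.004)&(Z<.1)&(S<60)&(V>70),*((450,305) if t else (300,420)),3)
    m=(S>120)&(H>100)&(H<125)&(x>.3)&(x<.58)&(y<-.2)&(y>-.45)&(Z>.05)&(Z<.175)
    p=P[m]; e=p[p[:,2]>.158]; print(n,"lid edge",rect(e[:,:2]),np.round(np.percentile(e[:,2],[5,50,95]),4))
    for lo in (.06,.08,.10,.12,.14,.155):
        s=p[(p[:,2]>lo)&(p[:,2]<lo+.02)]; 
        if len(s)>30: print("  z",lo,rect(s[:,:2]))
    print(n,"bench z",np.nanmedian(Z[(V<60)&(x>.2)&(x<.7)&(abs(y)<.5)&(abs(Z)<.02)]))
E
```

```text
top heater 11198 (array([510.7, -16.8]), array([240.1, 207.3]), 76.5) [0.0796 0.086  0.0932] mean [ 0.5046 -0.0142  0.0863]
top k+y 113 (array([627.8,  -4.8]), array([29.8, 15.4]), 75.9) [0.0977 0.1026 0.1071] mean [ 0.6265 -0.0047  0.1024]
top k-y 112 (array([609.1, -80.5]), array([29.9, 15.5]), 77.2) [0.0977 0.102  0.1063] mean [ 0.6087 -0.0806  0.1019]
top tray 5603 (array([529.4, 359.7]), array([165.9, 165.2]), 16.0) [0.0016 0.0054 0.0155] mean [0.5271 0.3587 0.0062]
top stand 3417 (array([ 436.8, -323.3]), array([100., 166.]), 18.7) [0.0055 0.0104 0.0825] mean [ 0.4353 -0.3189  0.0258]
top lid edge (array([ 437.3, -324.1]), array([  9.9, 150.4]), 18.7) [0.1624 0.1653 0.1681]
  z 0.155 (array([ 437.2, -323.6]), array([  9.9, 151.4]), 18.7)
top bench z -0.0003204644519981814
side heater 6695 (array([511.9, -21.8]), array([241.5, 203.9]), 76.1) [0.0778 0.0836 0.0908] mean [ 0.5016 -0.0488  0.0848]
side k+y 110 (array([628.5,  -9.3]), array([32.2, 16.1]), 77.5) [0.0863 0.0992 0.1038] mean [ 0.6276 -0.0126  0.0971]
side k-y 109 (array([610.3, -84.4]), array([32.2, 16.2]), 74.3) [0.0882 0.1006 0.1033] mean [ 0.6091 -0.0872  0.0992]
side tray 1778 (array([531.4, 360. ]), array([170.7, 179.1]), 16.0) [0.0013 0.0039 0.0131] mean [0.5218 0.3571 0.005 ]
side stand 4684 (array([ 438.3, -328.2]), array([100.3, 165.2]), 18.7) [0.0059 0.0098 0.0806] mean [ 0.4262 -0.3496  0.0264]
side lid edge (array([ 438.4, -327.9]), array([ 11.8, 150.6]), 18.6) [0.1594 0.1643 0.1659]
  z 0.06 (array([ 434.1, -330. ]), array([  7.8, 149.8]), 21.3)
  z 0.08 (array([ 434.3, -330.5]), array([  8.8, 148.5]), 21.5)
  z 0.1 (array([ 434.4, -330.2]), array([  7.3, 149.2]), 21.0)
  z 0.12 (array([ 434.6, -330.2]), array([  9.7, 149.5]), 21.9)
  z 0.14 (array([ 434.4, -330.1]), array([ 10.3, 149.3]), 22.1)
  z 0.155 (array([ 438.4, -327.9]), array([ 11.8, 150.6]), 18.6)
side bench z -0.0013861483259681728
```

Both cameras agree to within 2–4 mm, and the sizes match those given: heater 240, stand 100x166, lid edge 10x150 at z 0.165. I'll check IK for all the waypoints, then move the jar.

```bash
python3 - <<'E'
from h import *
r=np.radians;pi=np.pi
for y in (108.6,-71.4): print("lid",y,[np.round(inverse_kinematics([.437,-.326,z],[pi,0,r(y)]) if inverse_kinematics([.437,-.326,z],[pi,0,r(y)]) is not None else 0,2) for z in (.13,.3)])
for y in (76.2,-103.8): print("hinge",y,[np.round(inverse_kinematics([.619,-.045,z],[pi,0,r(y)]) if inverse_kinematics([.619,-.045,z],[pi,0,r(y)]) is not None else 0,2) for z in (.2,.34)])
R=[pi,0,r(90+76)]   # fingers close roughly along world x/-y of heater: 
movep([.505,-.040,.26],R)
move_l([.505,-.040,.118],.15,max_force=15)
print(observe()["eef_pos"])
gripper_to(.0,50); o=observe();print("open",o["opening"],o["grasp_force"])
move_l([.505,-.040,.26],.15)
o=observe();print(o["time_s"],o["opening"],o["ft_force"])
movep([.53,.36,.15],R)
move_l([.53,.36,.055],.12)
c=move_l([.53,.36,.022],.03,max_force=5);o=observe();print(c,o["eef_pos"],o["ft_force"],o["time_s"])
E
```

```text
lid 108.6 [array([-0.79,  0.09,  1.81,  0.  ,  1.24, -1.11]), array([-0.79, -0.02,  1.6 ,  0.  ,  1.56, -1.11])]
lid -71.4 [array([-0.79,  0.09,  1.81, -0.  ,  1.24,  2.03]), array([-0.79, -0.02,  1.6 , -0.  ,  1.56,  2.03])]
hinge 76.2 [array([-0.2 ,  0.21,  1.54, -0.  ,  1.39,  0.04]), array([-0.2 ,  0.16,  1.34, -0.  ,  1.64,  0.04])]
hinge -103.8 [np.int64(0), np.int64(0)]
[ 0.50581442 -0.04015216  0.11901391]
open 0.048981479397084686 53.237491969484836
5.2667 0.04845701821126608 [ 0.052015    0.1281432  -1.76618593]
True [0.52975041 0.3599337  0.03428878] [-0.659682   -0.77546033  3.99791875] 8.4583
```

Contact came at z 0.034, matching the predicted 0.033, so the jar is on the tray floor. I'll release it, retreat and verify, then go to the lid.

```bash
python3 - <<'E'
from h import *
r=np.radians;pi=np.pi
gripper_to(.085); hold(.2)
move_l([.53,.36,.2],.15)
movep([.437,-.326,.27],[pi,0,r(108.6)])
for n in("top","side"):
    im,d=get_image(n); np.savez(n+"1.npz",im=im,d=d); P=cloud(im,d,n)
    hsv=cv2.cvtColor(im,cv2.COLOR_RGB2HSV);H,S,V=[hsv[...,i].astype(int) for i in range(3)]
    p=P[(S>150)&(H>8)&(H<20)&(P[...,1]>.25)&(P[...,1]<.5)&(P[...,2]>.05)]
    p=p[p[:,2]>.088];print(n,len(p),rect(p[:,:2]),np.percentile(p[:,2],[5,50,95]))
    if n=="side":cv2.imwrite("pics/side1.png",im[:,:,::-1])
im,d=get_image("wrist");cv2.imwrite("pics/w1.png",im[:,:,::-1])
print(observe()["time_s"],observe()["opening"])
E
```

```text
top 502 (array([529.2, 360.1]), array([48.5, 47.1]), 27.7) [0.09146165 0.09492855 0.09803593]
side 164 (array([530. , 355.5]), array([46.7, 50. ]), 4.6) [0.08946321 0.09300824 0.09502306]
12.9917 0.08524971293388402
```

View pics/side1.png

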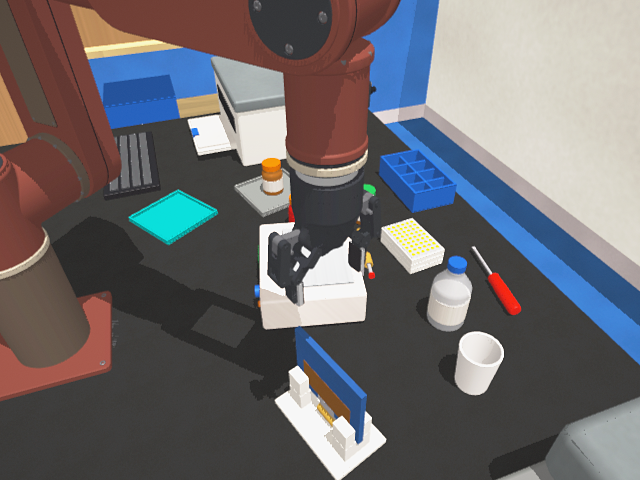

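View pics/w1.png

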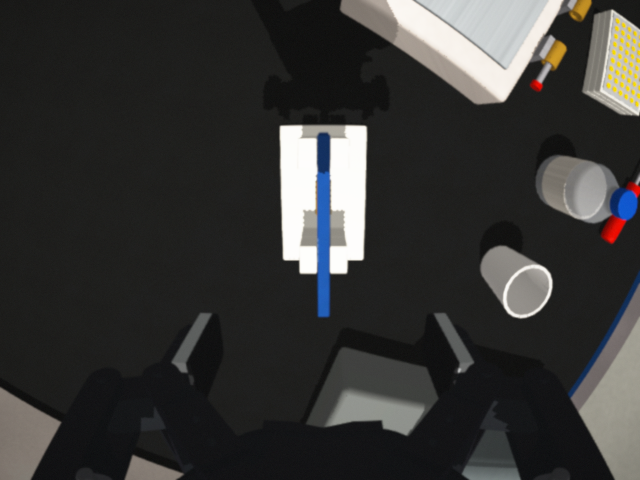

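The jar is upright in the tray, with its cap at side-view (271,163) and measured at (529,360) with its top at z 0.095. The lid edge in the wrist view (u≈323) is centred between the pads (205..440).

The gripper fixed the jar at y=0.360, so the top camera is right in y and the side camera reads about 4 mm low. I'll use the top values to take the lid.

```bash
python3 - <<'E'
from h import *
r=np.radians;pi=np.pi
p=[.4373,-.3241]
movep(p+[.23],[pi,0,r(108.7)])
print(move_l(p+[.130],.12,max_force=10))
gripper_to(0,80);hold(.2);o=observe();print(o["eef_pos"],o["opening"],o["grasp_force"],o["ft_force"])
print(move_l(p+[.18],.05,max_force=20)); move_l(p+[.32],.15)
o=observe();print(o["opening"],o["ft_force"],o["torque"],o["time_s"])
movep([.6185,-.0427,.32],[pi,0,r(76.2)]);hold(.3)
for n in("top","side"):
    im,d=get_image(n); np.savez(n+"2.npz",im=im,d=d);cv2.imwrite(f"pics/{n}2.png",im[:,:,::-1])
o=observe();print(o["eef_pos"],o["tcp_rot"],o["ft_force"],o["time_s"])
E
```

```text
False
[ 0.43748334 -0.32413026  0.13036497] 0.0066563988390143216 78.65100502967834 [-0.98789234  1.64584759  4.80925637]
False
0.006370673431299407 [-0.23899816 -0.46837942 -2.35509157] [ 0.01005839 -0.01720145 -0.02424162] 17.3833
[ 0.61841291 -0.0432951   0.32011895] [3.14140561e+00 2.39567081e-05 1.32915647e+00] [-0.20885034 -0.08711316 -1.96352185] 19.05
```

View pics/side2.png

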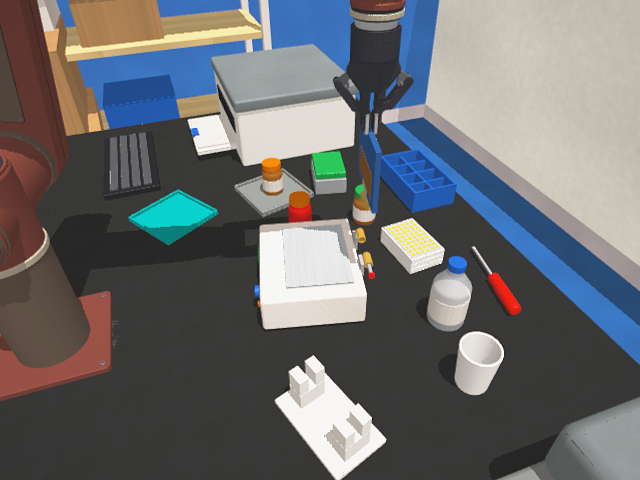

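The lid is held, hanging straight above the hinge at side-view (370,170). Now I'll measure it against the brass knuckles in the same camera.

```bash
cat > m.py <<'E'
from h import *
from math import *
def meas(n,im,d,zt,tcp):
    P=cloud(im,d,n);hsv=cv2.cvtColor(im,cv2.COLOR_RGB2HSV);H,S,V=[hsv[...,i].astype(int) for i in range(3)]
    q=P-np.array(tcp)   # relative to TCP, into lid axes
    a=radians(-13.8);u=q[...,0]*cos(a)+q[...,1]*sin(a);w=-q[...,0]*sin(a)+q[...,1]*cos(a)
    m=(S>110)&(H>100)&(H<125)&(abs(u)<.03)&(abs(w)<.1)&(q[...,2]<.05)&(q[...,2]>-.1)
    print(n,"lid pts",m.sum())
    if m.sum()>30:
        t=np.stack([u[m],w[m],q[...,2][m]],-1)*1000
        print(" u,w,z pct 1/50/99",np.round(np.percentile(t,[1,50,99],axis=0),1).tolist())
        top=t[t[:,2]>np.percentile(t[:,2],98)-8]; print(" top rect",rect(top[:,:2]/1000))
        A=np.c_[t[:,1],t[:,2],np.ones(len(t))];k=np.linalg.lstsq(A,t[:,0],rcond=None)[0];print(" face u = %.4f w + %.4f z + %.1f"%tuple(k))
    b=(S>90)&(H>10)&(H<32)&(abs(u)<.04)&(abs(w)<.04)&(q[...,2]<-.07)&(q[...,2]>-.135)
    t=np.stack([u[b],w[b],q[...,2][b]],-1)*1000
    if b.sum()>5: print(" brass",b.sum(),np.round(np.percentile(t,[2,50,98],axis=0),1).tolist())
E
python3 - <<'E'
from m import *
for n in("top","side"):
    z=np.load(n+"2.npz");meas(n,z["im"],z["d"],0,[.6184,-.0433,.3201])
E
```

```text
top lid pts 1261
 u,w,z pct 1/50/99 [[-7.1, -73.0, -17.5], [-5.8, -16.0, 24.8], [2.9, 67.5, 37.3]]
 top rect (array([-1.6, -3.3]), array([139.9,  11.3]), 89.6)
 face u = 0.0017 w + 0.0878 z + -6.3
side lid pts 999
 u,w,z pct 1/50/99 [[-4.7, -80.8, -82.4], [-3.5, -63.4, -2.0], [5.5, 67.9, 35.1]]
 top rect (array([  0.5, -30.6]), array([ 10.5, 100.9]), 0.0)
 face u = -0.0273 w + 0.0021 z + -2.8
 brass 90 [[-7.3, -24.7, -115.0], [-3.8, -13.1, -103.8], [3.8, 13.7, -98.7]]
```

View pics/top2.png

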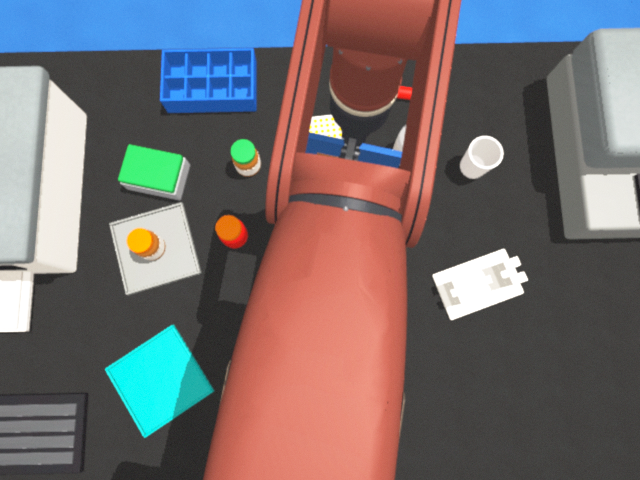

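In the top view the lid panel runs roughly from (308,143) to (400,157), parallel to the heater's back. Both cameras agree that the lid needs about +1.4 mm in heater x and +3 mm in heater y. I'll correct that, descend to just above the gap, and compare the brass parts in one picture.

```bash
python3 - <<'E'
from m import *
move_l([.6206,-.0401,.228],.12);hold(.4)
o=observe();print(o["eef_pos"],o["ft_force"],o["time_s"])
a=radians(-13.8)
for n in("side","wrist"):
    im,d=get_image(n); np.savez(n+"3.npz",im=im,d=d)
    if n=="side":
        meas(n,im,d,0,o["eef_pos"])
        P=cloud(im,d,n);hsv=cv2.cvtColor(im,cv2.COLOR_RGB2HSV);H,S,V=[hsv[...,i].astype(int) for i in range(3)]
        b=((S>90)&(H>10)&(H<32)&(P[...,0]>.58)&(P[...,0]<.66)&(P[...,1]>-.13)&(P[...,1]<.03)&(P[...,2]>.07)&(P[...,2]<.15)).astype(np.uint8)
        N,L=cv2.connectedComponents(b)
        for i in range(1,N):
            p=P[L==i]
            if len(p)>20:
                u=p[:,0]*cos(a)+p[:,1]*sin(a);w=-p[:,0]*sin(a)+p[:,1]*cos(a)
                print(len(p),"u",np.round(np.percentile(u,[2,50,98])*1e3,1),"w",np.round(np.percentile(w,[2,50,98])*1e3,1),"z",np.round(np.percentile(p[:,2],[2,50,98])*1e3,1))
    c=im[150:300,300:440] if n=="side" else im
    cv2.imwrite(f"pics/{n}3.png",cv2.resize(c,None,fx=4 if n=="side" else 1,fy=4 if n=="side" else 1)[:,:,::-1])
E
```

```text
[ 0.62073651 -0.04011083  0.22832814] [-0.04756268 -0.42667155 -2.87582251] 20.3667
side lid pts 803
 u,w,z pct 1/50/99 [[-4.5, -80.8, -82.3], [-3.4, -63.6, -1.0], [5.5, 65.5, 35.3]]
 top rect (array([  0.2, -32.9]), array([10.3, 96.4]), 0.6)
 face u = -0.0291 w + 0.0051 z + -2.8
 brass 134 [[-8.0, -38.7, -132.5], [-4.1, -13.1, -112.6], [6.2, 37.2, -98.7]]
124 u [604.5 608.  614.5] w [ 84.7 111.9 153.5] z [ 86.7 119.5 129.7]
110 u [604.2 611.5 620.5] w [47.4 59.  78.5] z [ 88.  100.2 103.5]
```

View pics/side3.png

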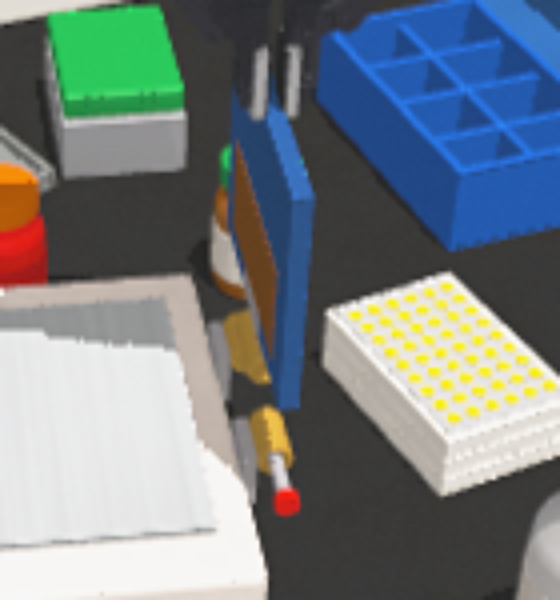

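The view shows the lid knuckle coming down between the heater's knuckles, with the panel edge at crop (300,200)-(290,400) and the pin at (285,500). Next I'll compare brass with brass in the same camera.

```bash
python3 - <<'E'
from m import *
a=radians(-13.8)
def br(f,zlo,zhi,wlo,whi,l):
    z=np.load(f);im,d=z["im"],z["d"];n=f[:-5];P=cloud(im,d,n);hsv=cv2.cvtColor(im,cv2.COLOR_RGB2HSV);H,S,V=[hsv[...,i].astype(int) for i in range(3)]
    u=P[...,0]*cos(a)+P[...,1]*sin(a);w=-P[...,0]*sin(a)+P[...,1]*cos(a)
    b=(S>90)&(H>10)&(H<32)&(u>.58)&(u<.65)&(w>wlo)&(w<whi)&(P[...,2]>zlo)&(P[...,2]<zhi)
    t=np.c_[u[b],P[b][:,2]]*1e3
    # circle of known radius 9 fitted to (u,z)
    from scipy.optimize import least_squares
    s=least_squares(lambda c:np.hypot(t[:,0]-c[0],t[:,1]-c[1])-9,[612,t[:,1].max()-9],loss="soft_l1")
    print(l,f,b.sum(),"axis u,z",np.round(s.x,1),"rms",round(float(np.sqrt(np.mean(s.fun**2))),2),"w",np.round(np.percentile(w[b],[1,50,99])*1e3,1))
br("side0.npz",.08,.11,.125,.165,"+y")
br("side0.npz",.08,.11,.045,.085,"-y")
br("top0.npz",.08,.115,.125,.175,"+y")
br("top0.npz",.08,.115,.045,.09,"-y")
br("side3.npz",.08,.106,.045,.085,"-y")
br("side3.npz",.108,.14,.06,.16,"lid")
E
```

```text
+y side0.npz 108 axis u,z [612.4  93.6] rms 1.64 w [125.8 136.1 156.8]
-y side0.npz 109 axis u,z [613.3  93.4] rms 1.26 w [47.6 59.2 78.9]
+y top0.npz 113 axis u,z [610.3  95. ] rms 1.55 w [130.3 145.  159.7]
-y top0.npz 112 axis u,z [610.7  94.2] rms 1.64 w [52.7 66.8 81.7]
-y side3.npz 110 axis u,z [613.4  93.3] rms 1.25 w [47.1 59.  79.8]
lid side3.npz 80 axis u,z [615.  121.7] rms 1.31 w [ 84.6  96.5 125.3]
```

```bash
cat > n.py <<'E'
from m import *
from scipy.optimize import least_squares
a=radians(-13.8)
def final(tag):
    im,d=get_image("side");np.savez(tag+".npz",im=im,d=d)
    P=cloud(im,d,"side");hsv=cv2.cvtColor(im,cv2.COLOR_RGB2HSV);H,S,V=[hsv[...,i].astype(int) for i in range(3)]
    u=P[...,0]*cos(a)+P[...,1]*sin(a);w=-P[...,0]*sin(a)+P[...,1]*cos(a);Z=P[...,2]
    B=(S>90)&(H>10)&(H<32)&(u>.58)&(u<.65)&(Z>.08)&(Z<.115)
    for l,lo,hi in(("-y",.045,.0805),("lid",.0805,.1245),("+y",.1245,.16)):
        b=B&(w>lo)&(w<hi);t=np.c_[u[b],Z[b]]*1e3
        s=least_squares(lambda c:np.hypot(t[:,0]-c[0],t[:,1]-c[1])-9,[612,94],loss="soft_l1")
        print(l,b.sum(),"u,z",np.round(s.x,1),"z98",round(np.percentile(t[:,1],98),1),"u2",round(np.percentile(t[:,0],2),1),"w",np.round(np.percentile(w[b],[1,99])*1e3,1))
    # w histogram of all brass: the gaps between the tubes
    h,e=np.histogram(w[B]*1e3,np.arange(44,164,2));print(h.tolist())
    cv2.imwrite(f"pics/{tag}.png",cv2.resize(im[190:280,320:410],None,fx=6,fy=6,interpolation=cv2.INTER_CUBIC)[:,:,::-1])
E
python3 - <<'E'
from n import *
move_l([.6187,-.0422,.228],.05)
print(move_l([.6187,-.0422,.2012],.03,max_force=4));hold(.4)
o=observe();print(o["eef_pos"],o["ft_force"],o["torque"],o["time_s"])
final("side4")
E
```

```text
False
[ 0.61874945 -0.04221522  0.20130843] [ 0.76550469 -0.29004636 -2.64179997] [ 0.00134768 -0.05004837 -0.03634509] 22.1583
-y 55 u,z [614.4  95.1] z98 102.7 u2 604.8 w [47.7 76.7]
lid 62 u,z [612.7  93.2] z98 102.7 u2 603.3 w [ 81.6 122.6]
+y 33 u,z [613.4  93.7] z98 102.6 u2 604.5 w [127.7 155.2]
[0, 3, 7, 8, 4, 5, 4, 3, 1, 5, 1, 2, 4, 1, 1, 3, 3, 0, 2, 3, 5, 4, 1, 6, 4, 1, 4, 2, 4, 2, 2, 2, 4, 1, 2, 4, 4, 1, 3, 1, 0, 1, 6, 2, 3, 2, 2, 3, 1, 1, 2, 1, 4, 1, 1, 3, 0, 0, 0]
```

View pics/side4.png

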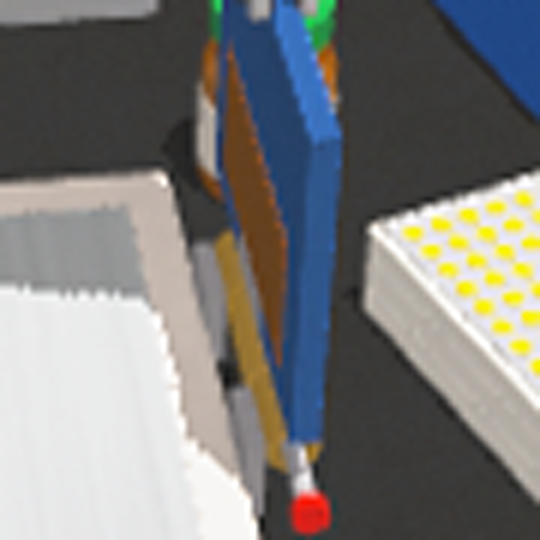

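The lid knuckle fills the gap. Height matches (102.7 against 102.7) and w is centred (81.6–122.6 in a gap of 79–126). It sits about 1.1 mm too far forward in heater x, so I'll make that last trim and check that the load is the lid's weight alone.

```bash
python3 - <<'E'
from n import *
move_l([.6198,-.0425,.2012],.02);hold(.5)
o=observe();print(o["eef_pos"],o["time_s"],o["opening"],o["grasp_force"],np.abs(o["joint_velocities"]).max())
F=[]
for i in range(10): hold(.05);F.append(np.r_[observe()["ft_force"],observe()["torque"]])
print(np.round(np.mean(F,0),3),np.round(np.std(F,0),3))
final("side5")
E
```

```text
[ 0.61978597 -0.04246094  0.20122105] 22.9583 0.0062268774353982734 78.3676815032959 0.0018638507137893373
[ 0.113 -0.13  -2.358  0.009  0.004  0.   ] [0.295 0.65  0.476 0.029 0.042 0.026]
-y 61 u,z [613.9  94.1] z98 102.4 u2 604.4 w [46.3 77. ]
lid 59 u,z [614.1  93.9] z98 102.4 u2 604.4 w [ 82.2 120.7]
+y 42 u,z [614.3  94.7] z98 103.4 u2 604.4 w [125.9 154.2]
[0, 4, 12, 5, 4, 4, 3, 3, 3, 1, 6, 3, 1, 3, 1, 5, 3, 0, 1, 5, 2, 4, 2, 2, 2, 7, 3, 2, 2, 4, 1, 2, 3, 6, 1, 2, 3, 3, 2, 0, 1, 4, 4, 1, 6, 2, 2, 3, 4, 0, 2, 3, 4, 2, 2, 2, 0, 0, 0]
```

All three tubes are now coaxial: u 613.9/614.1/614.3, z 94.1/93.9/94.7. Force on the tool is the lid's weight alone, with no sideways load. Handing in.

```bash
python3 -c "
from plant import *
print(job_done())"
```

```text
the job is handed in; nothing more can be done
None
```

The jar is upright on the grey tray. The lid is held still at the heater's hinge with its knuckle in line with the two brass ones to within 1 mm as measured, carried by the gripper alone, and the job was handed in at about 24 s.

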